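Wedge up the slanting tube rack

TASK

Take the wedge with the sloping nose out of the parts bin, leaving the two parallel blocks in place, set it flat on the shelf in front of the slanting stand and push its thin end in under the rack's front bar until the bar has just come up off the frame, by a few millimetres. Finish while holding: keep the wedge gripped where it is, flat on the shelf and alone carrying the rack, with the robot itself not touching the stand. Do not disturb the jar.

Things in the scene. Friction and masses are not known exactly. Their poses are not given: they have to be found in the camera images.
- wedge: Loose beech wedge, 0.12 kg, flat in one of the bin's compartments (which one varies), 30 mm wide. Origin: on its underside below its fin's centre; x to the thin nose. Underside x -20 to +105 mm. Top level at 23 mm from x -20 to +30, then slopes straight to 3 mm at the nose. Upright grip fin on top: 30 mm long (x), 14 mm thick (y), up to 60 mm above the underside; grip it across its thickness.
- long_block: Loose beech parallel block, not the wedge: 125 x 30 x 23 mm, level on top over its whole length, with the same fin and the same origin and axes. Lies in another compartment; stays there.
- short_block: Loose beech parallel block, not the wedge: 70 x 30 x 23 mm (x = -20 to +50 mm), level on top, with the same fin and the same origin and axes. Lies in another compartment; stays there.
- bin: Fixed white open bin, 200 (x) x 150 (y) x 28 mm high, walls 4 mm, floor 4 mm thick; two dividers as high as the walls make three compartments side by side along x, each about 61 x 142 mm. Origin: centre of its underside, on the shelf. The parts lie in it with their noses towards its +y and their fins at about y = -45 mm.
- stand: Fixed low frame: side rails (12 mm high, 14 wide, at y -70 and +70 mm) and a back rail, open at the front (-x), bare shelf between. Origin: on the shelf, midway; x points from open front to back. Carries a wire rack of 20 foil-capped tubes, hinged at the back (x +90 mm, 16 mm high); tubes at x -53 to +59 mm, up to 140 mm high. The rack's front bar lies at x -90 mm, y -70 to +70 mm.
- front_bar (a point): Middle of the underside of the rack's round front bar (8 mm thick): at rest 12 mm above the shelf, rising as the rack lifts. The wedge enters below it along the stand's +x and meets it when its nose is about 34 mm past; each further 10 mm raises it about 2.7 mm.
- cradle (a joint): Hinge angle of the rack, rad: 0 when it rests on the frame, growing as the front bar rises; 0.01 rad raises the bar 1.8 mm. Rack and tubes weigh about 0.9 kg (varies); 3 to 6 N at the bar lift it, and it falls back by its weight.
- jar: Loose glass jar with a white screw cap, 72 mm wide, 95 mm high, a bystander. Origin: centre of its underside.
There are look-alikes about, which are no part of the job. What is shaped like the wedge but blue or green is not meant.

How it is judged:
By the outcome, as a careful person would: the job done as asked, in the order asked, and still so for the second after the job is handed in, while the arm keeps its last pose, push and grip.
It also fails if it takes over 48 s, if anything falls off the work surface, if the arm or the gripper's body presses on something with over 40 N, if the wrist force passes 120 N, or if a joint passes its speed limit or range.

ROBOT

A 6-joint arm with a two-finger parallel gripper is mounted at the origin on the work surface. World frame = base frame: x ahead of the robot, y to its left, z up, the work surface at z = 0. Lengths are in m, angles in rad, forces in N, time in s.
With the tool pointing down it reaches from about 0.325 to 1 m from the base axis. Payload 5.1 kg.
Tool frame: the origin (TCP) lies on the centre line of the jaws, within the pads' length; the fingertips stand 14 mm ahead of it and the grasp point (between the pads) lies 5 mm behind it; z points along the fingers, y is the line along which they close (so a half turn about z gives the same grasp; the last joint's range is limited). The gripper opens to 85 mm and grips with 20 to 120 N. Pads are 22 mm wide; open, the fingers measure 114 mm over their backs; the gripper's body (76 mm by 85 mm) begins 54 mm behind the grasp point. The pads swing forward as they close: fully open they stand 13 mm farther back than shut.
Start: joints at [-1.317, 0.124, 1.65, -0, 1.367, -0.083], TCP at [0.215, -0.613, 0.245] pointing down, gripper open.
Joint ranges: [-2.61, 2.61], [-1.02, 2.33], [0.03, 2.71], [-1.35, 4.49], [0.32, 2.68], [-2.91, 2.91]. Speed limits (rad/s): [2.57, 2.57, 3.14, 3.14, 3.14, 3.14].

INTERFACE

Orientations are given as a unit quaternion [x, y, z, w].
In Python, from cell import arm gives the robot as it stands.
- The arm moves only by the tool carry_out, never from a script. Its argument "plan" is a list of rows, each an object of numbers: "dx", "dy", "dz": the shift along the tool's x, y, z in m; "wx", "wy", "wz": the turn, a rotation vector about the tool's x, y, z in rad; "claw": the closure, from 0 (fully open) to 1 (shut). A call has 1 to 10 rows; each row shifts and turns the commanded pose from where the row before left it, along the tool's axes as they then stand; what a row does not reach is not made up. A row lasts 1/8 s, in which the tool goes at most 62.5 mm and 10.7 degrees, less where a joint would pass 70% of its speed; a pose out of reach is approached as far as the arm can. A call is refused whole if a number of a shift passes 0.0625 or a number of a turn 0.188, either way. A call with a gripper value outside its range is refused whole. The fingers move at their own pace and stop on an object; the grip force is fixed at half the most. Time passes only in rows, so rows that do not move let the fingers close. It gives the time, the measured TCP pose, the force, the opening and the grip force at its end, in the units of the state.
- arm.get_state(): the state, without advancing time (a new reading comes with each control period).
- arm.grab_frame(name): name is "scene" or "top" or "wrist"; returns a dict with "image" (480x640x3 uint8, blue, green, red), "mtx" (3x3 intrinsics, pixels), "world_from_camera" (4x4, takes a point from camera to world coordinates). Camera axes: x right, y down, z forward; pixel columns grow to the right and rows downward; lengths in m; the calibration is good to about 2 mm. A picture is of the moment at which its call begins. There is no depth.
- arm.sign_off(): hands the job in; it is judged then, once.
The state is a dict: "clock": time; "joints": joint angles; "qd": joint speeds; "joint_torque": joint torques, N m; "eef_pos": TCP position; "ee_rot": TCP orientation; "force": force on the tool from outside, world axes, zero at the start; "wrist_torque": the same for the moment, N m; "grip_width": finger opening in m; "grasp_force": force on a finger pad.
Only numpy, scipy, OpenCV 4.12 (cv2) and the standard library are available. Lean on these libraries where they do the work, as an engineer would, in place of code of your own. Each camera call takes 0.05 s, during which the arm holds its last target. There are 200 camera calls.

## Working session

There is one attempt and no reset: what is moved stays moved. The work goes in short steps, Python scripts to look and compute and a tool call to move; the robot and the scene stay as the last step left them, time stands still between calls to the robot, and variables do not carry over. Pictures are saved under pics/ and viewed, at most 10 in all, crops included, and the job is handed in when it is done.

Besides the shell and the picture viewer there is one more tool, called after "Emit:" as name([rows], argument=value, ...), one row to a line, values as JSON. carry_out: Moves the arm, as the interface text tells. Its arguments: {"type":"object","properties":{"plan":{"type":"array","items":{"type":"object","properties":{"dx":{"type":"number"},"dy":{"type":"number"},"dz":{"type":"number"},"wx":{"type":"number"},"wy":{"type":"number"},"wz":{"type":"number"},"claw":{"type":"number"}}}}},"required":["plan"]}

```bash
mkdir -p pics
cat > h.py <<'E'
import numpy as np,cv2
from cell import arm
def snap(n,f):
    d=arm.grab_frame(n); cv2.imwrite('pics/'+f+'.png',d['image']); np.savez('pics/'+f+'.npz',**d); return d
def ray(d,uv,z):
    K=d['mtx'];T=d['world_from_camera']
    r=T[:3,:3]@np.linalg.inv(K)@np.array([uv[0],uv[1],1.]);o=T[:3,3]
    return (o+r*(z-o[2])/r[2]).round(4)
E
python3 - <<'E'
from h import *
for n in('top','scene'):
    d=snap(n,n+'0');print(n,d['world_from_camera'].round(3).tolist(),d['mtx'].round(1).tolist())
s=arm.get_state();print(s['clock'],s['eef_pos'],s['ee_rot'])
E
```

```text
top [[-0.022, -0.997, 0.068, 0.464], [-1.0, 0.021, -0.019, -0.059], [0.018, -0.069, -0.997, 1.123], [0.0, 0.0, 0.0, 1.0]] [[526.6, 0.0, 313.9], [0.0, 526.6, 236.9], [0.0, 0.0, 1.0]]
scene [[-0.67, 0.429, -0.606, 1.434], [0.742, 0.38, -0.552, 0.73], [-0.006, -0.819, -0.573, 0.905], [0.0, 0.0, 0.0, 1.0]] [[591.2, 0.0, 324.4], [0.0, 591.2, 236.9], [0.0, 0.0, 1.0]]
0.1 [ 0.21465908 -0.61297586  0.24418191] [ 9.85848049e-01  1.67638769e-01 -8.32940579e-05 -9.27316029e-04]
```

View pics/top0.png

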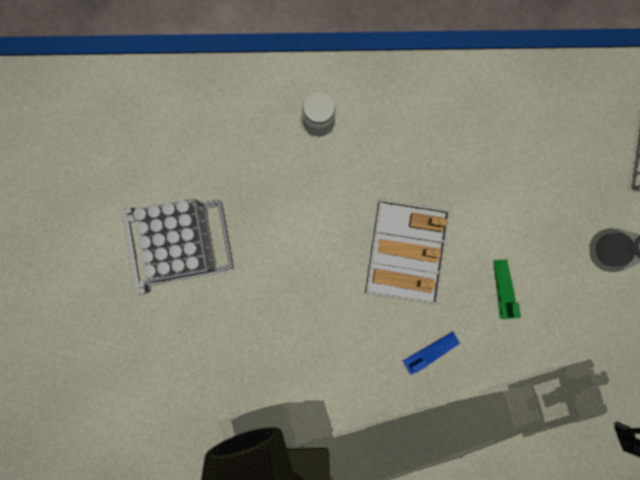

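View pics/scene0.png

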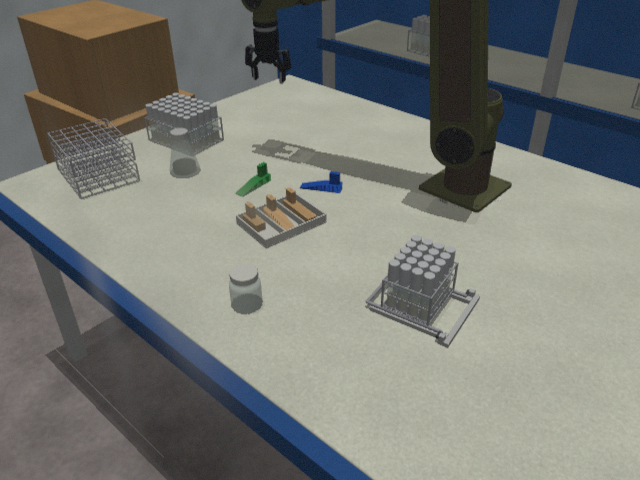

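Top view: the bin is at about (407,252), with the fins on the right and noses to the left. The stand is at about (180,245), with its front bar at about (225,235) facing the bin, and the jar is at (319,108). The scene view shows the hinge knobs on the far right, which confirms which side is the front. The wedge is in either the middle or the lower compartment.

Run:
```python
from h import *
d=dict(np.load('pics/top0.npz'));s=dict(np.load('pics/scene0.npz'))
a=cv2.resize(d['image'][190:310,350:460],None,fx=4,fy=4,interpolation=cv2.INTER_CUBIC)
b=cv2.resize(s['image'][175:250,225:340],None,fx=3.4,fy=3.4,interpolation=cv2.INTER_CUBIC)
c=cv2.resize(d['image'][190:300,115:240],None,fx=3,fy=3,interpolation=cv2.INTER_CUBIC)
o=np.zeros((600,800,3),np.uint8)
o[:a.shape[0]//1][:480,:440]=a
o[:b.shape[0],450:450+b.shape[1]]=b[:,:350]
o[260:260+c.shape[0],450:800]=c[:340,:350]
cv2.imwrite('pics/c.png',o)
for n,p,z in [('binTL',(381,202),.028),('binTR',(447,212),.028),('binBR',(437,302),.028),('binBL',(367,292),.028)]:print(n,ray(d,p,z))
hsv=cv2.cvtColor(d['image'],cv2.COLOR_BGR2HSV)
m=cv2.inRange(hsv,(5,80,60),(25,255,255));m[:190]=0;m[310:]=0;m[:,:350]=0;m[:,460:]=0
for c in cv2.findContours(m,0,1)[0]:
    if cv2.contourArea(c)>60:
        r=cv2.minAreaRect(c);print(r,[ray(d,p,.023).tolist() for p in cv2.boxPoints(r)])
```

```text
binTL [ 0.6095 -0.2226  0.028 ]
binTR [ 0.5856 -0.3609  0.028 ]
binBR [ 0.3983 -0.3326  0.028 ]
binBL [ 0.4223 -0.1876  0.028 ]
((404.3960266113281, 280.572021484375), (62.878238677978516, 13.505852699279785), 10.30484676361084) [[0.4434, -0.1998, 0.023], [0.471, -0.2057, 0.023], [0.4446, -0.3347, 0.023], [0.4171, -0.3285, 0.023]]
((409.33056640625, 250.29367065429688), (62.96821975708008, 14.134540557861328), 10.007980346679688) [[0.5054, -0.2119, 0.023], [0.5345, -0.2179, 0.023], [0.5087, -0.3477, 0.023], [0.4796, -0.3414, 0.023]]
((427.8108215332031, 222.13514709472656), (35.83897399902344, 13.809513092041016), 9.462322235107422) [[0.5582, -0.2808, 0.023], [0.5869, -0.2866, 0.023], [0.5729, -0.361, 0.023], [0.5442, -0.355, 0.023]]
```

View pics/c.png

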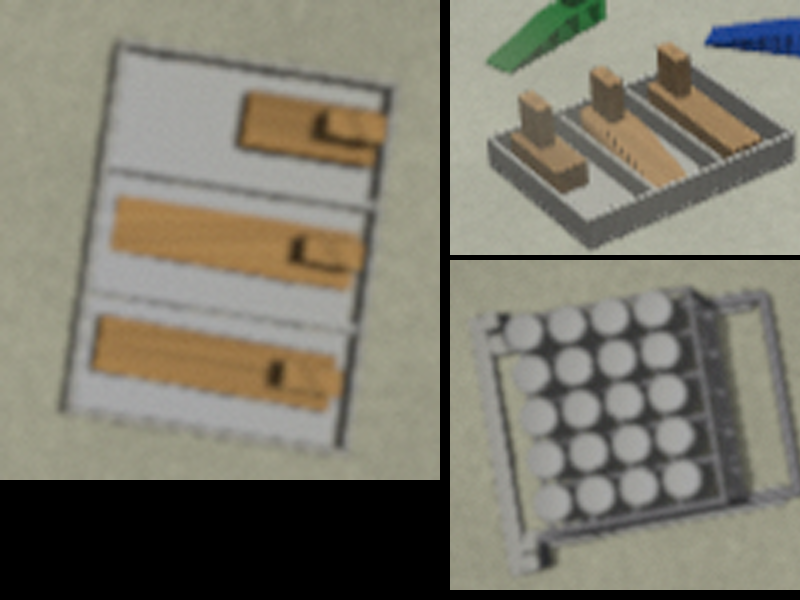

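The wedge is the middle part: its top slopes in the scene crop, and its fin sits at about (433,252) in the top view. The stand's front bar runs from about (220,201) to (232,268).

Run:
```python
from h import *
d=dict(np.load('pics/top0.npz'))
print('fin',ray(d,(433.5,252.5),.064))
A=ray(d,(220,202.5),.016);B=ray(d,(231.5,267.5),.016);print(A,B,(A+B)/2,np.linalg.norm(A-B))
v=(B-A);print('yaw of entry',np.degrees(np.arctan2(-v[0]*-1*-1,1)) , np.degrees(np.arctan2(-v[0],v[1])), v)
H1=ray(d,(127,209),.02);H2=ray(d,(141,289),.02);print('hinges',H1,H2,(H1+H2)/2)
```

```text
fin [ 0.5    -0.3203  0.064 ]
[0.6168 0.1162 0.016 ] [0.4794 0.0936 0.016 ] [0.5481 0.1049 0.016 ] 0.1392462566821816
yaw of entry 7.82345317105877 99.34056040416888 [-0.1374 -0.0226  0.    ]
hinges [0.6064 0.3098 0.02  ] [0.4389 0.2807 0.02  ] [0.52265 0.29525 0.02   ]
```

Emit:
carry_out([
  {"claw": 0.45,"dx": 0.03,"dy": -0.05,"wz": -0.18},
  {"claw": 0.45,"dx": 0.03,"dy": -0.05,"wz": -0.18},
  {"claw": 0.45,"dx": 0.03,"dy": -0.05,"wz": -0.18},
  {"claw": 0.45,"dx": 0.03,"dy": -0.05,"wz": -0.18},
  {"claw": 0.45,"wz": -0.18},
  {"claw": 0.45,"wz": -0.14},
  {"claw": 0.45},
])

```text
invalid input
```

Emit:
carry_out([
  {"dx": 0,"dy": 0,"dz": 0,"wx": 0,"wy": 0,"wz": -0.18,"claw": 0.45},
  {"dx": 0,"dy": 0,"dz": 0,"wx": 0,"wy": 0,"wz": -0.18,"claw": 0.45},
  {"dx": 0,"dy": 0,"dz": 0,"wx": 0,"wy": 0,"wz": -0.18,"claw": 0.45},
  {"dx": 0,"dy": 0,"dz": 0,"wx": 0,"wy": 0,"wz": -0.18,"claw": 0.45},
  {"dx": 0,"dy": 0,"dz": 0,"wx": 0,"wy": 0,"wz": -0.18,"claw": 0.45},
  {"dx": 0,"dy": 0,"dz": 0,"wx": 0,"wy": 0,"wz": -0.14,"claw": 0.45},
])

```text
clock: 0.85
eef_pos: [0.2147, -0.6131, 0.2445]
ee_rot: [0.771, 0.637, 0.0, -0.001]
force: [-0.1, -0.2, -0.5]
grip_width: 0.0468
grasp_force: 0.0
```

Emit:
carry_out([
  {"dx": 0.048,"dy": 0.032,"dz": 0,"wx": 0,"wy": 0,"wz": 0,"claw": 0.45},
  {"dx": 0.048,"dy": 0.032,"dz": 0,"wx": 0,"wy": 0,"wz": 0,"claw": 0.45},
  {"dx": 0.048,"dy": 0.032,"dz": 0,"wx": 0,"wy": 0,"wz": 0,"claw": 0.45},
  {"dx": 0.048,"dy": 0.032,"dz": 0,"wx": 0,"wy": 0,"wz": 0,"claw": 0.45},
  {"dx": 0.048,"dy": 0.032,"dz": 0,"wx": 0,"wy": 0,"wz": 0,"claw": 0.45},
  {"dx": 0.048,"dy": 0.032,"dz": 0,"wx": 0,"wy": 0,"wz": 0,"claw": 0.45},
  {"dx": 0.048,"dy": 0.032,"dz": 0.03,"wx": 0,"wy": 0,"wz": 0,"claw": 0.45},
  {"dx": 0,"dy": 0,"dz": 0.03,"wx": 0,"wy": 0,"wz": 0,"claw": 0.45},
  {"dx": 0,"dy": 0,"dz": 0,"wx": 0,"wy": 0,"wz": 0,"claw": 0.45},
])

```text
clock: 1.98
eef_pos: [0.4964, -0.3265, 0.1828]
ee_rot: [0.772, 0.636, -0.001, -0.004]
force: [-0.1, -0.5, 0.6]
grip_width: 0.0471
grasp_force: 0.0
```

Run:
```python
from h import *
d=snap('wrist','w1');print(d['world_from_camera'].round(3).tolist(),d['mtx'].round(0).tolist())
s=arm.get_state();print(s['eef_pos'],s['ee_rot'],s['grip_width'],s['joints'])
```

```text
[[0.982, -0.183, -0.056, 0.51], [-0.191, -0.947, -0.259, -0.26], [-0.006, 0.265, -0.964, 0.311], [0.0, 0.0, 0.0, 1.0]] [[354.0, 0.0, 321.0], [0.0, 354.0, 241.0], [0.0, 0.0, 1.0]]
[ 0.49706724 -0.32788201  0.18505628] [ 7.72191694e-01  6.35387449e-01 -3.78182384e-04 -1.62303568e-03] 0.04683828208956804 [-6.73223396e-01  5.17337252e-02  1.83086644e+00 -6.94788673e-05
  1.26232486e+00 -4.79428485e-01]
```

View pics/w1.png

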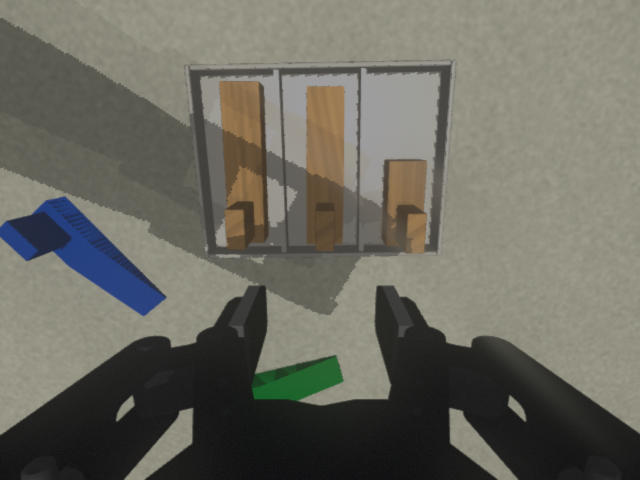

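Wrist view: the middle part is the wedge. The top face of its fin spans roughly x 315–335 and rows 222–251, and the nose end is at row 86, x 307–344.

Run:
```python
from h import *
d=dict(np.load('pics/w1.npz'))
for p,z in [((315,222),.064),((335,222),.064),((315.5,251),.064),((334.5,251),.064),((307,86),.007),((344,86),.007),((325,204),.027)]:print(p,ray(d,p,z))
A=np.mean([ray(d,p,.064) for p in [(315,222),(335,222),(315.5,251),(334.5,251)]],0);N=(ray(d,(307,86),.007)+ray(d,(344,86),.007))/2
v=N-A;print(A,N,np.hypot(*v[:2]),np.degrees(np.arctan2(v[1],v[0])))
g=cv2.cvtColor(d['image'],cv2.COLOR_BGR2GRAY);print(g[196:258:2,325])
s=arm.get_state();t=s['eef_pos'];e=A[:2]-t[:2];y=np.radians(79);print('dx,dy',e@[np.cos(y),np.sin(y)],e@[np.sin(y),-np.cos(y)])
```

```text
(315, 222) [ 0.4944 -0.3126  0.064 ]
(335, 222) [ 0.5084 -0.3153  0.064 ]
(315.5, 251) [ 0.4905 -0.3339  0.064 ]
(334.5, 251) [ 0.5042 -0.3366  0.064 ]
(307, 86) [ 0.5062 -0.2148  0.007 ]
(344, 86) [ 0.5351 -0.2205  0.007 ]
(325, 204) [ 0.5029 -0.3073  0.027 ]
[ 0.499375 -0.3246    0.064   ] [ 0.52065 -0.21765  0.007  ] 0.10904553234773079 78.74931856950481
[ 83  81  82  72  59  59  59  59  76  78  78  78  78  78  77  71  72  72
  73  75  77  78  78  79  78  77  80  79  70 100 104]
dx,dy 0.0036620499819418574 0.0016391196028442436
```

Emit:
carry_out([
  {"dx": 0.008,"dy": 0.0015,"dz": 0.03,"wx": 0,"wy": 0,"wz": 0,"claw": 0.45},
  {"dx": 0,"dy": 0,"dz": 0.04,"wx": 0,"wy": 0,"wz": 0,"claw": 0.45},
  {"dx": 0,"dy": 0,"dz": 0.04,"wx": 0,"wy": 0,"wz": 0,"claw": 0.45},
  {"dx": 0,"dy": 0,"dz": 0.02,"wx": 0,"wy": 0,"wz": 0,"claw": 0.45},
  {"dx": 0,"dy": 0,"dz": 0.007,"wx": 0,"wy": 0,"wz": 0,"claw": 0.45},
  {"dx": 0,"dy": 0,"dz": 0,"wx": 0,"wy": 0,"wz": 0,"claw": 0.45},
  {"dx": 0,"dy": 0,"dz": 0,"wx": 0,"wy": 0,"wz": 0,"claw": 1},
  {"dx": 0,"dy": 0,"dz": 0,"wx": 0,"wy": 0,"wz": 0,"claw": 1},
  {"dx": 0,"dy": 0,"dz": 0,"wx": 0,"wy": 0,"wz": 0,"claw": 1},
  {"dx": 0,"dy": 0,"dz": 0,"wx": 0,"wy": 0,"wz": 0,"claw": 1},
])

```text
clock: 3.28
eef_pos: [0.5014, -0.3215, 0.0507]
ee_rot: [0.772, 0.635, 0.0, 0.001]
force: [-2.4, 0.7, 4.2]
grip_width: 0.0129
grasp_force: 61.4
```

Emit:
carry_out([
  {"dx": 0,"dy": 0,"dz": -0.01,"wx": 0,"wy": 0,"wz": 0,"claw": 1},
  {"dx": 0,"dy": 0,"dz": -0.03,"wx": 0,"wy": 0,"wz": 0,"claw": 1},
  {"dx": 0,"dy": 0,"dz": -0.03,"wx": 0,"wy": 0,"wz": 0,"claw": 1},
  {"dx": 0.025,"dy": 0.005,"dz": 0,"wx": 0,"wy": 0,"wz": 0,"claw": 1},
  {"dx": 0.045,"dy": 0.007,"dz": 0,"wx": 0,"wy": 0,"wz": 0,"claw": 1},
  {"dx": 0.05,"dy": 0.008,"dz": 0,"wx": 0,"wy": 0,"wz": 0,"claw": 1},
  {"dx": 0.05,"dy": 0.008,"dz": 0,"wx": 0,"wy": 0,"wz": 0,"claw": 1},
  {"dx": 0.04,"dy": 0.007,"dz": 0,"wx": 0,"wy": 0,"wz": -0.15,"claw": 1},
  {"dx": 0.02,"dy": 0,"dz": 0,"wx": 0,"wy": 0,"wz": -0.15,"claw": 1},
  {"dx": 0,"dy": 0,"dz": 0,"wx": 0,"wy": 0,"wz": -0.05,"claw": 1},
])

```text
clock: 4.53
eef_pos: [0.5762, -0.0998, 0.1191]
ee_rot: [0.648, 0.762, -0.0, -0.001]
force: [0.7, -0.1, -1.4]
grip_width: 0.013
grasp_force: 60.6
```

Run:
```python
from h import *
d=snap('wrist','w2');snap('top','top2');snap('scene','scene2')
s=arm.get_state();print(s['eef_pos'],s['ee_rot'],s['grip_width'],s['force'])
```

```text
[ 0.57619572 -0.10139863  0.11925821] [ 6.50015922e-01  7.59920515e-01 -1.53245003e-04 -2.98053212e-04] 0.013170040852875776 [-0.42578691 -0.61820517 -1.4000616 ]
```

View pics/w2.png

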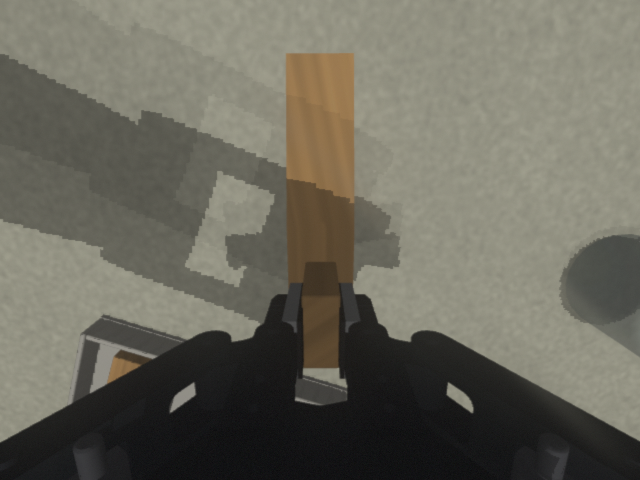

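Wrist view: the wedge is held straight, with its nose edge at row 54, x 287–353. The stand is out of view here.

Run:
```python
from h import *
w=dict(np.load('pics/w2.npz'));zn=.1192-.0467+.003
n=[ray(w,p,zn) for p in((287,54),(353,54))];print('nose',n,(n[0]+n[1])/2)
d=dict(np.load('pics/top2.npz'));s=dict(np.load('pics/scene2.npz'))
c=cv2.resize(d['image'][190:300,110:240],None,fx=5,fy=5,interpolation=cv2.INTER_CUBIC)
o=cv2.resize(s['image'][225:350,355:490],None,fx=4,fy=4,interpolation=cv2.INTER_CUBIC)
cv2.imwrite('pics/c2.png',c);cv2.imwrite('pics/c3.png',o)
```

```text
nose [array([0.5448, 0.0017, 0.0755]), array([0.5734, 0.0064, 0.0755])] [0.5591  0.00405 0.0755 ]
```

View pics/c2.png

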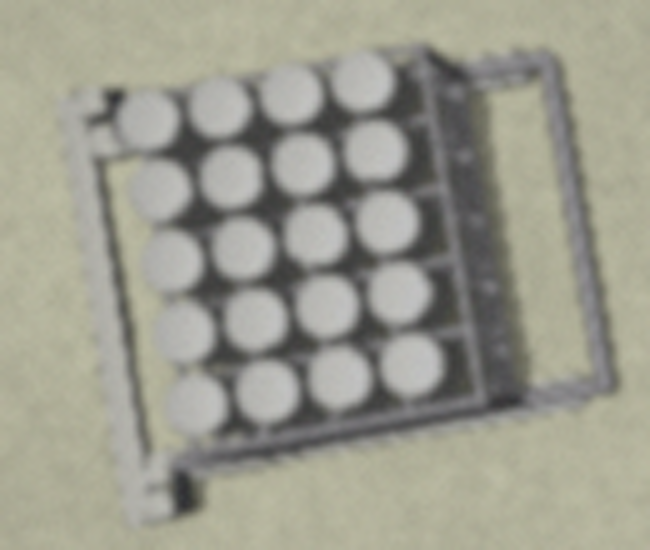

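View pics/c3.png

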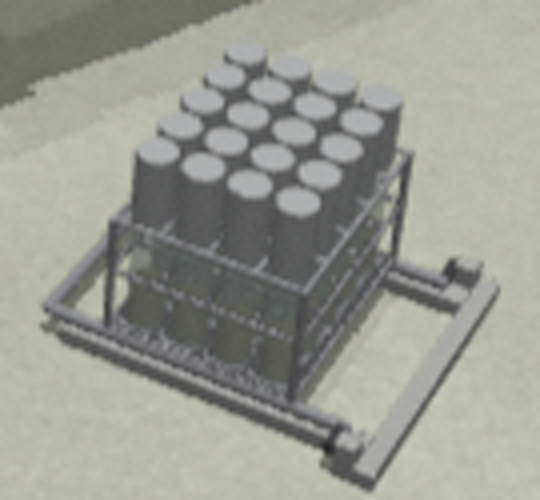

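The top crop shows the front bar from (546,58) to (605,385), and tube caps at (150,120), (363,80), (198,403) and (412,365). The scene crop shows the bar resting on the rails.

Run:
```python
from h import *
d=dict(np.load('pics/top2.npz'))
f=lambda p,z:ray(d,(110+(p[0]+.5)/5-.5,190+(p[1]+.5)/5-.5),z)
A=f((546,58),.016);B=f((605,385),.016);v=A-B
print(A,B,(A+B)/2,'yaw',np.degrees(np.arctan2(v[1],v[0]))+90)
a,b,c,e=[f(p,.14) for p in((150,120),(363,80),(198,403),(412,365))]
for v in (a-b,c-e): print('x',np.degrees(np.arctan2(v[1],v[0])))
for v in (a-c,b-e): print('y',np.degrees(np.arctan2(v[1],v[0]))+90)
print('tubecentre(x=+3)',(a+b+c+e)/4)
```

```text
[0.6196 0.1187 0.016 ] [0.4813 0.0954 0.016 ] [0.55045 0.10705 0.016  ] yaw 99.56306488848759
x 99.59115550983405
x 98.92047860477483
y 99.5412661286171
y 99.29710490745934
tubecentre(x=+3) [0.5354   0.197925 0.14    ]
```

Emit:
carry_out([
  {"dx": 0.02,"dy": 0.0085,"dz": 0,"wx": 0,"wy": 0,"wz": -0.008,"claw": 1},
  {"dx": 0.02,"dy": 0,"dz": 0.015,"wx": 0,"wy": 0,"wz": 0,"claw": 1},
  {"dx": 0.02,"dy": 0,"dz": 0.025,"wx": 0,"wy": 0,"wz": 0,"claw": 1},
  {"dx": 0,"dy": 0,"dz": 0.02,"wx": 0,"wy": 0,"wz": 0,"claw": 1},
  {"dx": 0,"dy": 0,"dz": 0.008,"wx": 0,"wy": 0,"wz": 0,"claw": 1},
  {"dx": 0,"dy": 0,"dz": 0,"wx": 0,"wy": 0,"wz": 0,"claw": 1},
  {"dx": 0,"dy": 0,"dz": 0,"wx": 0,"wy": 0,"wz": 0,"claw": 1},
])

```text
clock: 5.55
eef_pos: [0.5761, -0.0417, 0.0524]
ee_rot: [0.647, 0.762, 0.0, 0.001]
force: [-0.4, 0.7, -1.2]
grip_width: 0.0129
grasp_force: 60.7
```

```bash
cat > st.py <<'E'
from h import *
s=arm.get_state();p=s['eef_pos'];q=s['ee_rot'];y=np.radians(99.4);u=np.array([np.cos(y),np.sin(y)]);r=np.array([u[1],-u[0]])
e=np.array(p[:2])-[.5505,.1066]
print('t',s['clock'],'z',p[2],'s',-e@u,'lat',e@r,'yaw',np.degrees(2*np.arctan2(q[1],q[0])),'q',np.round(q,4),'F',np.round(s['force'],1),'Fu',s['force'][:2]@u,'T',np.round(s['wrist_torque'],2),'w',s['grip_width'])
E
python3 st.py
```

```text
t 5.55 z 0.05240869044350739 s 0.1505130461618732 lat 0.0010276902342681137 yaw 99.35370200396272 q [6.471e-01 7.624e-01 4.000e-04 8.000e-04] F [-0.4  0.7 -1.2] Fu 0.719790972179808 T [-0.03 -0.03  0.03] w 0.012916897188895124
```

Lower in small steps until contact.

Emit:
carry_out([
  {"dx": 0,"dy": -0.001,"dz": 0.003,"wx": 0,"wy": 0,"wz": 0,"claw": 1},
  {"dx": 0,"dy": 0,"dz": 0.001,"wx": 0,"wy": 0,"wz": 0,"claw": 1},
  {"dx": 0,"dy": 0,"dz": 0,"wx": 0,"wy": 0,"wz": 0,"claw": 1},
])

```text
clock: 5.92
eef_pos: [0.5742, -0.0414, 0.0476]
ee_rot: [0.647, 0.763, 0.0, 0.0]
force: [-0.7, -0.1, -0.5]
grip_width: 0.0133
grasp_force: 60.7
```

Emit:
carry_out([
  {"dx": 0,"dy": 0,"dz": 0.001,"wx": 0,"wy": 0,"wz": 0,"claw": 1},
  {"dx": 0,"dy": 0,"dz": 0,"wx": 0,"wy": 0,"wz": 0,"claw": 1},
])

```text
clock: 6.18
eef_pos: [0.5744, -0.0413, 0.0467]
ee_rot: [0.647, 0.763, 0.0, 0.0]
force: [0.0, -0.3, -0.1]
grip_width: 0.0126
grasp_force: 60.9
```

Emit:
carry_out([
  {"dx": 0,"dy": 0,"dz": 0.0005,"wx": 0,"wy": 0,"wz": 0,"claw": 1},
  {"dx": 0,"dy": 0,"dz": 0,"wx": 0,"wy": 0,"wz": 0,"claw": 1},
])

```text
clock: 6.42
eef_pos: [0.5745, -0.0414, 0.0467]
ee_rot: [0.647, 0.763, 0.0, 0.0]
force: [-2.9, 0.6, 5.4]
grip_width: 0.0128
grasp_force: 61.6
```

```bash
python3 st.py
```

```text
t 6.425 z 0.04673411780391171 s 0.1498838203621847 lat -0.0004885725697579764 yaw 99.39891445958777 q [6.468e-01 7.627e-01 0.000e+00 1.000e-04] F [-2.9  0.6  5.4] Fu 1.039304303581762 T [ 0.04  0.57 -0.04] w 0.01282114470388101
```

Emit:
carry_out([
  {"dx": 0.005,"dy": 0,"dz": 0,"wx": 0,"wy": 0,"wz": 0,"claw": 1},
  {"dx": 0.01,"dy": 0,"dz": 0,"wx": 0,"wy": 0,"wz": 0,"claw": 1},
  {"dx": 0.01,"dy": 0,"dz": 0,"wx": 0,"wy": 0,"wz": 0,"claw": 1},
  {"dx": 0.01,"dy": 0,"dz": 0,"wx": 0,"wy": 0,"wz": 0,"claw": 1},
  {"dx": 0.01,"dy": 0,"dz": 0,"wx": 0,"wy": 0,"wz": 0,"claw": 1},
  {"dx": 0.01,"dy": 0,"dz": 0,"wx": 0,"wy": 0,"wz": 0,"claw": 1},
  {"dx": 0.006,"dy": 0,"dz": 0,"wx": 0,"wy": 0,"wz": 0,"claw": 1},
  {"dx": 0.004,"dy": 0,"dz": 0,"wx": 0,"wy": 0,"wz": 0,"claw": 1},
  {"dx": 0,"dy": 0,"dz": 0,"wx": 0,"wy": 0,"wz": 0,"claw": 1},
])

```text
clock: 7.55
eef_pos: [0.5641, 0.0237, 0.0467]
ee_rot: [0.646, 0.763, 0.0, 0.001]
force: [0.5, -2.0, 5.5]
grip_width: 0.0131
grasp_force: 61.8
```

```bash
python3 st.py; python3 -c "
from h import *
snap('wrist','w3');snap('scene','scene3')"
```

```text
t 7.55 z 0.046682757456923324 s 0.08402049324291459 lat -0.00011809626644741985 yaw 99.44574893325317 q [6.465e-01 7.629e-01 5.000e-04 5.000e-04] F [ 0.5 -2.   5.5] Fu -2.0548463305921802 T [-0.39 -0.21 -0.04] w 0.013128549349396034
```

View pics/w3.png

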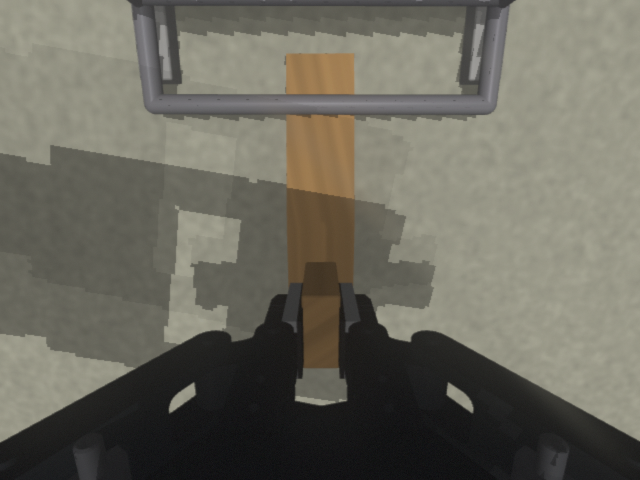

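The wrist view shows the wedge nose (row 54) already past the bar (rows 95–113). The bar spans x 147–495, so the wedge is centred under it and square to it.

```bash
python3 -c "
from h import *
d=dict(np.load('pics/w3.npz'))
b=ray(d,(320,104),.016);n=ray(d,(320,54),.003);print(b,n,np.linalg.norm((n-b)[:2]))"
```

```text
[0.5503 0.1059 0.016 ] [0.5468 0.1275 0.003 ] 0.02188172753691995
```

Emit:
carry_out([
  {"dx": 0.004,"dy": 0,"dz": 0,"wx": 0,"wy": 0,"wz": 0,"claw": 1},
  {"dx": 0.003,"dy": 0,"dz": 0,"wx": 0,"wy": 0,"wz": 0,"claw": 1},
  {"dx": 0,"dy": 0,"dz": 0,"wx": 0,"wy": 0,"wz": 0,"claw": 1},
])

```text
clock: 8.02
eef_pos: [0.563, 0.0303, 0.0467]
ee_rot: [0.647, 0.763, 0.0, 0.001]
force: [0.7, -1.9, 5.2]
grip_width: 0.0131
grasp_force: 61.7
```

Emit:
carry_out([
  {"dx": 0.003,"dy": 0,"dz": 0,"wx": 0,"wy": 0,"wz": 0,"claw": 1},
  {"dx": 0,"dy": 0,"dz": 0,"wx": 0,"wy": 0,"wz": 0,"claw": 1},
])

```text
clock: 8.28
eef_pos: [0.5625, 0.0332, 0.0467]
ee_rot: [0.647, 0.763, 0.0, 0.001]
force: [0.7, -3.0, 6.3]
grip_width: 0.0133
grasp_force: 61.7
```

Emit:
carry_out([
  {"dx": 0.002,"dy": 0,"dz": 0,"wx": 0,"wy": 0,"wz": 0,"claw": 1},
  {"dx": 0,"dy": 0,"dz": 0,"wx": 0,"wy": 0,"wz": 0,"claw": 1},
])

```text
clock: 8.52
eef_pos: [0.5623, 0.0347, 0.0467]
ee_rot: [0.646, 0.763, 0.0, 0.001]
force: [0.2, -5.7, 5.1]
grip_width: 0.0129
grasp_force: 61.7
```

```bash
python3 st.py
```

```text
t 8.525 z 0.046680968346870806 s 0.07284999026539728 lat -0.00011299642719702346 yaw 99.44560210982436 q [6.465e-01 7.629e-01 1.000e-04 1.000e-03] F [ 0.2 -5.7  5.1] Fu -5.646759486065149 T [-0.8  -0.2   0.02] w 0.012865138925787304
```

Emit:
carry_out([
  {"dx": 0.002,"dy": 0,"dz": 0,"wx": 0,"wy": 0,"wz": 0,"claw": 1},
  {"dx": 0.002,"dy": 0,"dz": 0,"wx": 0,"wy": 0,"wz": 0,"claw": 1},
  {"dx": 0.002,"dy": 0,"dz": 0,"wx": 0,"wy": 0,"wz": 0,"claw": 1},
  {"dx": 0.002,"dy": 0,"dz": 0,"wx": 0,"wy": 0,"wz": 0,"claw": 1},
  {"dx": 0.002,"dy": 0,"dz": 0,"wx": 0,"wy": 0,"wz": 0,"claw": 1},
  {"dx": 0.002,"dy": 0,"dz": 0,"wx": 0,"wy": 0,"wz": 0,"claw": 1},
  {"dx": 0,"dy": 0,"dz": 0,"wx": 0,"wy": 0,"wz": 0,"claw": 1},
  {"dx": 0,"dy": 0,"dz": 0,"wx": 0,"wy": 0,"wz": 0,"claw": 1},
])

```text
clock: 9.52
eef_pos: [0.5605, 0.0451, 0.0467]
ee_rot: [0.646, 0.763, -0.001, 0.002]
force: [1.9, -10.5, 5.7]
grip_width: 0.013
grasp_force: 61.6
```

```bash
python3 st.py
python3 - <<'E'
from h import *
d=snap('wrist','w4');s=snap('scene','scene4');s0=dict(np.load('pics/scene3.npz'))
a=cv2.resize(s0['image'][260:340,355:485],None,fx=3,fy=3,interpolation=cv2.INTER_CUBIC)
b=cv2.resize(s['image'][260:340,355:485],None,fx=3,fy=3,interpolation=cv2.INTER_CUBIC)
o=np.zeros((580,800,3),np.uint8);o[:240,:390]=a;o[:240,400:790]=b;o[250:580,:640]=d['image'][:330]
cv2.imwrite('pics/c4.png',o)
E
```

```text
t 9.525 z 0.046700321853161045 s 0.06227809468270437 lat -0.00014676027169557073 yaw 99.45440638388396 q [ 6.464e-01  7.630e-01 -7.000e-04  2.000e-03] F [  1.9 -10.5   5.7] Fu -10.684890618621827 T [-1.53 -0.33  0.  ] w 0.013028920662563812
```

View pics/c4.png

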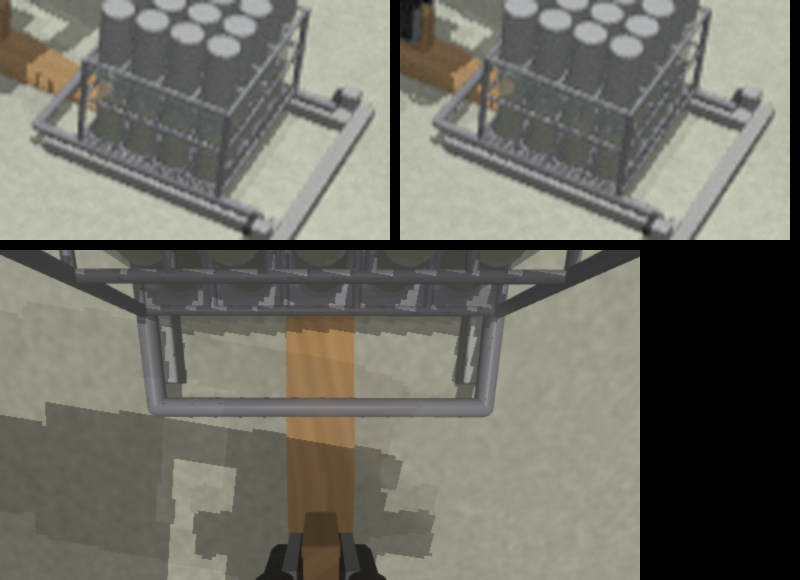

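The scene crops show the bar's front corner higher than before, and the wrist view shows the bar across the slope, square to it. Next I'll measure the lift by image shift.

Run:
```python
from h import *
L=lambda n:dict(np.load(f'pics/{n}.npz'))
I={n:cv2.cvtColor(L(n)['image'],cv2.COLOR_BGR2GRAY) for n in('scene0','scene3','scene4')}
s=L('scene4');Ti=np.linalg.inv(s['world_from_camera'])
def pj(p):
    c=s['mtx']@(Ti@np.r_[p,1])[:3];return c[:2]/c[2]
u=np.array([-.163,.987,0]);r=np.array([.987,.163,0]);b=np.array([.5505,.1066,0])
print('px shift for 1mm lift at front', pj(b+r*.07+[0,0,.017])-pj(b+r*.07+[0,0,.016]))
P=dict(barcorner=b+r*.07+[0,0,.016],sidewire=b+r*.07+u*.03+[0,0,.016],backframe=b+u*.185+r*.07+[0,0,.02],tubefront=b+u*.037+r*.05+[0,0,.14])
for k,p in P.items():
    q=np.float32([[pj(p)]]);o=[k,q.ravel().round(1).tolist()]
    for a,c in(('scene0','scene3'),('scene3','scene4'),('scene0','scene4')):
        n,st,e=cv2.calcOpticalFlowPyrLK(I[a],I[c],q,None,winSize=(15,15),maxLevel=2);o.append((n-q).ravel().round(2).tolist())
    print(o)
```

```text
px shift for 1mm lift at front [ 0.01549813 -0.33385781]
['barcorner', [367.1000061035156, 301.6000061035156], [0.25999999046325684, 0.07999999821186066], [0.05999999865889549, -0.25999999046325684], [-31.139999389648438, -29.270000457763672]]
['sidewire', [378.79998779296875, 306.29998779296875], [0.03999999910593033, 0.019999999552965164], [0.05000000074505806, -0.17000000178813934], [-34.189998626708984, -32.18000030517578]]
['backframe', [443.29998779296875, 331.0], [-0.1899999976158142, 0.23000000417232513], [0.0, -0.019999999552965164], [-0.1899999976158142, 0.20999999344348907]]
['tubefront', [388.79998779296875, 258.70001220703125], [-105.91000366210938, -280.5400085449219], [0.7799999713897705, -0.38999998569488525], [-112.9000015258789, -306.42999267578125]]
```

Emit:
carry_out([
  {"dx": 0,"dy": 0,"dz": 0,"wx": 0,"wy": 0.003,"wz": 0,"claw": 1},
  {"dx": 0,"dy": 0,"dz": 0,"wx": 0,"wy": 0,"wz": 0,"claw": 1},
])

```text
clock: 9.88
eef_pos: [0.5605, 0.0451, 0.0467]
ee_rot: [0.646, 0.763, 0.0, 0.001]
force: [0.9, -9.9, 4.4]
grip_width: 0.013
grasp_force: 61.6
```

```bash
python3 st.py
```

```text
t 9.875 z 0.046694497363741275 s 0.06229517786821121 lat -0.00013140909087950772 yaw 99.45646456622327 q [6.464e-01 7.630e-01 2.000e-04 8.000e-04] F [ 0.9 -9.9  4.4] Fu -9.931085904502545 T [-1.73 -0.36  0.  ] w 0.013017984309638776
```

Run:
```python
from h import *
s=snap('scene','scene5');Ti=np.linalg.inv(s['world_from_camera'])
a=cv2.cvtColor(np.load('pics/scene3.npz')['image'],6);c=cv2.cvtColor(s['image'],6)
def pj(p):
    c=s['mtx']@(Ti@np.r_[p,1])[:3];return c[:2]/c[2]
u=np.array([-.163,.987,0]);r=np.array([.987,.163,0]);b=np.array([.5505,.1066,0]);z=np.array([0,0,1.])
for x in(37,74,111,149):
  for y in (-56,-28,0,28,56):
    p=b+u*x/1e3-r*y/1e3+z*.14;th=.001/.18
    pred=pj(p+z*th*(.18-x/1e3)+u*th*.124)-pj(p)
    q=np.float32([[pj(p)]]);n,st,e=cv2.calcOpticalFlowPyrLK(a,c,q,None,winSize=(13,13),maxLevel=0)
    m=(n-q).ravel();print(x,y,'lift mm',round(float(m@pred/(pred@pred)),2),m.round(2))
```

```text
37 -56 lift mm 2.51 [ 0.81 -0.43]
37 -28 lift mm 2.45 [ 0.77 -0.44]
37 0 lift mm 3.06 [ 0.97 -0.54]
37 28 lift mm 2.47 [ 0.77 -0.46]
37 56 lift mm 2.55 [ 0.81 -0.44]
74 -56 lift mm 2.84 [ 0.91 -0.29]
74 -28 lift mm 2.64 [ 0.82 -0.31]
74 0 lift mm 2.8 [ 0.87 -0.33]
74 28 lift mm 2.74 [ 0.83 -0.37]
74 56 lift mm 2.97 [ 0.98 -0.18]
111 -56 lift mm 2.78 [ 0.89 -0.06]
111 -28 lift mm 2.64 [ 0.83 -0.11]
111 0 lift mm 2.57 [ 0.8  -0.13]
111 28 lift mm 2.66 [ 0.83 -0.09]
111 56 lift mm 2.52 [ 0.78 -0.09]
149 -56 lift mm 2.39 [0.78 0.02]
149 -28 lift mm 2.53 [0.81 0.04]
149 0 lift mm 2.34 [0.74 0.04]
149 28 lift mm 2.22 [0.68 0.11]
149 56 lift mm 2.32 [0.72 0.04]
```

The lift is about 2.6 mm. I'll push 2.5 mm further and let it settle.

Emit:
carry_out([
  {"dx": 0.0015,"dy": 0,"dz": 0,"wx": 0,"wy": 0,"wz": 0,"claw": 1},
  {"dx": 0.001,"dy": 0,"dz": 0,"wx": 0,"wy": 0,"wz": 0,"claw": 1},
  {"dx": 0,"dy": 0,"dz": 0,"wx": 0,"wy": 0,"wz": 0,"claw": 1},
  {"dx": 0,"dy": 0,"dz": 0,"wx": 0,"wy": 0,"wz": 0,"claw": 1},
  {"dx": 0,"dy": 0,"dz": 0,"wx": 0,"wy": 0,"wz": 0,"claw": 1},
  {"dx": 0,"dy": 0,"dz": 0,"wx": 0,"wy": 0,"wz": 0,"claw": 1},
])

```text
clock: 10.68
eef_pos: [0.5602, 0.0474, 0.0467]
ee_rot: [0.646, 0.763, 0.0, 0.001]
force: [1.8, -10.4, 4.6]
grip_width: 0.0131
grasp_force: 61.6
```

```bash
python3 st.py && python3 -c "
from cell import arm
print(arm.sign_off())"
```

```text
t 10.675 z 0.0467119608843332 s 0.05995806266610596 lat -0.00011478839182410948 yaw 99.46529709544576 q [6.464e-01 7.630e-01 1.000e-04 1.000e-03] F [  1.8 -10.4   4.6] Fu -10.592926470709424 T [-1.73 -0.37 -0.04] w 0.013112207714756099
the job is handed in; nothing more can be done
None
```

The job is handed in at 10.7 s: the wedge is still gripped, within about 0.2° of flat on the shelf and under the front bar, holding the rack up by about 3 mm (2.6 mm measured from the images, then pushed 2.5 mm further); no verdict came back.

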